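# Gauge the depth of an ingot mould

## Robot

A 6-joint arm with a two-finger parallel gripper is mounted at the origin on the work surface. World frame = base frame: x ahead of the robot, y to its left, z up, the work surface at z = 0. Lengths are in m, angles in rad, forces in N, time in s.
With the tool pointing down it reaches from about 0.3 to 0.775 m from the base axis. Payload 14.6 kg.
Tool frame: the origin (TCP) lies at the very end of the fingers, on their centre line; the grasp point (between the pads) lies 19 mm behind it; z points along the fingers, y is the line along which they close (so a half turn about z gives the same grasp; the last joint's range is limited). The gripper opens to 94 mm and grips with 3 to 60 N. Pads are 16 mm wide; open, the fingers measure 119 mm over their backs; the gripper's body (75 mm by 177 mm) begins 78 mm behind the grasp point.
Start: joints at [1.086, 0.3, 1.521, -0, 1.321, -0.067], TCP at [0.223, 0.503, 0.205] pointing down, gripper open.
Joint ranges: [-3.03, 3.03], [-0.79, 2.21], [0.23, 2.52], [-1.04, 4.18], [0, 3.07], [-2.55, 2.55]. Speed limits (rad/s): [2.22, 2.22, 2.57, 3.14, 3.14, 3.14].

## Interface

Orientations are given as [roll, pitch, yaw] about the fixed x, y, z axes, in that order (R = Rz(yaw) Ry(pitch) Rx(roll)).
In Python, from station import ctrl gives the robot as it stands.
- The arm moves only by the tool move_arm, never from a script. Its argument "increments" is a list of rows, each a list of 7 numbers: the opening, from 0 (shut) to 1 (fully open), then the shift along the tool's x, y, z in units of 50 mm (1.0 is 50 mm), then the turn, a rotation vector about the tool's x, y, z in rad. In form: [[claw, tx, ty, tz, rx, ry, rz], ...]. A call has 1 to 20 rows; each row shifts and turns the commanded pose from where the row before left it, along the tool's axes as they then stand; what a row does not reach is not made up. A row lasts 1/10 s, in which the tool goes at most 50 mm and 8.59 degrees, less where a joint would pass 70% of its speed; a pose out of reach is approached as far as the arm can. A call is refused whole if a number of a shift passes 1 or a number of a turn 0.15, either way. A call with a gripper value outside its range is refused whole. The fingers move at their own pace and stop on an object; "force" is the grip in N (left out, the last holds). Time passes only in rows, so rows that do not move let the fingers close. It gives the time, the measured TCP pose, the force, the opening and the grip force at its end, in the units of the state.
- ctrl.get_obs(): the state, without advancing time (a new reading comes with each control period).
- ctrl.camera(name): name is "scene" or "top" or "wrist"; returns a dict with "color" (420x560x3 uint8, blue, green, red), "K" (3x3 intrinsics, pixels), "pose" (4x4, takes a point from camera to world coordinates); the wrist camera has in their place "tool_from_camera" (4x4, takes a point from camera to tool coordinates, whose origin is the TCP and whose axes are the flange's). Camera axes: x right, y down, z forward; pixel columns grow to the right and rows downward; lengths in m; the calibration is good to about 2 mm. A picture is of the moment at which its call begins: read the wrist's pose just before it. There is no depth.
- ctrl.hand_in(): hands the job in; it is judged then, once.
Trained networks look in a picture, given as the dict that the camera call returned (one of the last four; its "shot" number tells which), for a name from the list of things; names that differ only in an ending like _2 or _b are one class to them, and where a whole thing is asked for, a point or a joint stands for the part that bears it (a point fixed in the world has none). Each returns a list of dicts, best first, with "conf" (0 to 1); they miss things now and then, are a little off and sometimes report something else, mostly with a low value. They report only what shows in the picture. A call takes as long as a camera call. They do not tell look-alikes from the thing itself.
- ctrl.cut_out(name, picture): "mask" (420x560 bool, what is visible of it) and "centre" ([row, column] in pixels, amid what is visible of it).
The state is a dict: "time_s": time; "qpos": joint angles; "joint_vel": joint speeds; "tau": joint torques, N m; "ee_pos": TCP position; "eef_rot": TCP orientation; "force": force on the tool from outside, world axes, zero at the start; "moment": the same for the moment, N m; "grip_width": finger opening in m; "grip_force": force on a finger pad.
Only numpy, scipy, OpenCV 4.12 (cv2) and the standard library are available. Lean on these libraries where they do the work, as an engineer would, in place of code of your own. Each camera call takes 0.05 s, during which the arm holds its last target. There are 200 camera calls.

## Task

Take the long depth rod out of the wooden stand, lower it (do not drop it) down the bore of the round upright ingot mould until it bottoms, and let go so that it stands there by itself. Then record how far it sticks out: slide the tab of the height gauge up until the tab's top is level with the top of the rod, and leave it there.

Things in the scene. Friction and masses are not known exactly. Their poses are not given: they have to be found in the camera images.
- rod_head (a point): Plain steel depth rod, 180 mm long, 0.2 kg: 14 mm shaft with a round head on top, 22 mm wide and 35 mm tall, to grip from above. Starts upright in a hole of the wooden stand, foot 10 mm above the bench, hole 40 mm deep; the punches in the other holes, 58 mm apart, are under 100 mm long. This point: middle of the head, 162.5 mm above the rod's foot and 17.5 mm below its top; z up along the rod.
- rod_top (a point): Centre of the depth rod's flat top end face, 180 mm from its foot; z up along the rod.
- mould_mouth (a point): Round ingot mould, dark steel, fixed: upright tube on a 90 mm square foot, rim 125 mm above the bench. Funnel mouth 58 mm outside, about 46 mm inside, 15 mm deep, then a straight 22 mm bore. Its floor lies at an unknown 50 to 110 mm below the rim; the loose rod may lean when let go. This point: centre of the mouth at rim level, z up. The low slotted block is another mould, not this.
- tab_top (a point): Fixed height gauge: 270 mm column with an aluminium arm that slides up and down and stays put (4 N friction). At its free end, 120 mm from the column, an upright tab 16 mm thick, 30 mm long, 34 mm tall, to pinch from above. This point: centre of the tab's flat top; x towards the column, y across the thickness, z up. It starts at 90 to 140 mm above the bench and can reach 270.
There are look-alikes about, which are no part of the job. Leave any purple or white look-alike of the part that bears mould_mouth alone.

How it is judged:
On the way, in this order (a step that is already met when the one before it is completed fails the run):
1. the rod, still held in the fingers, has its foot more than 45 mm down the mould's bore (horizontal distance between rod_head and mould_mouth below 0.045 m and z of rod_top in the frame of mould_mouth below 0.135 m and angle between rod_top's own z axis and vertical below 0.27 rad and contact force between rod and the fingers above 0.3 N).
2. the rod has been let go and rests in the mould's bore on its own (horizontal distance between rod_head and mould_mouth below 0.045 m and z of rod_top in the frame of mould_mouth below 0.135 m and angle between rod_top's own z axis and vertical below 0.27 rad and contact force between rod and the fingers below 0.05 N and linear speed of rod below 0.02 m/s), for 0.2 s.
At the end, for the whole second after the job is handed in: The rod stands by itself in the round mould's bore, on the bottom, within about 15 degrees of upright and at rest, and the top of the gauge's tab is at rest within 12 mm of the height of the rod's top (all of step 2 and z of rod_top in the frame of tab_top between -0.012 and 0.012 m and velocity of joint pointer between -0.01 and 0.01 m/s); the robot touches nothing.
It also fails if it takes over 64 s, if anything falls off the work surface, if the arm or the gripper's body presses on something with over 40 N, if the wrist force passes 120 N, or if a joint passes its speed limit or range.

## Working session

There is one attempt and no reset: what is moved stays moved. The work goes in short steps, Python scripts to look and compute and a tool call to move; the robot and the scene stay as the last step left them, time stands still between calls to the robot, and variables do not carry over. Pictures are saved under pics/ and viewed, at most 10 in all, crops included, and the job is handed in when it is done.

Besides the shell and the picture viewer there is one more tool, called after "Request:" as name(argument=value, ...), one argument or row to a line, values as JSON. move_arm: Moves the arm, as the interface text tells. Its arguments: {"type":"object","properties":{"increments":{"type":"array","items":{"type":"array","items":{"type":"number"}}},"force":{"type":"number"}},"required":["increments"]}

```bash
mkdir -p pics; ls; cat > h.py <<'E'
import numpy as np, cv2
from station import ctrl
def ray(p,uv,T=None):
    T=p["pose"] if T is None else T
    d=T[:3,:3]@np.linalg.inv(p["K"])@np.array([uv[0],uv[1],1.]);return T[:3,3],d/np.linalg.norm(d)
def atz(p,uv,z,T=None):
    o,d=ray(p,uv,T);return o+d*(z-o[2])/d[2]
def proj(p,X,T=None):
    T=p["pose"] if T is None else T
    c=T[:3,:3].T@(np.array(X)-T[:3,3]);q=p["K"]@c;return q[:2]/q[2]
E
python3 - <<'E'
from h import *
P={n:ctrl.camera(n) for n in("scene","top")}
im=[]
for n,p in P.items():
    cv2.imwrite(f"pics/{n}0.png",p["color"])
    print(n,p["pose"].round(3).tolist())
    for t in("rod_head","mould_mouth","tab_top"):
        for r in ctrl.cut_out(t,p)[:4]:
            ys,xs=np.where(r["mask"]);print(n,t,round(r["conf"],2),np.round(r["centre"]),xs.min(),xs.max(),ys.min(),ys.max())
print(ctrl.get_obs())
E
```

```text
pics
scene [[0.181, 0.558, -0.81, 1.269], [0.983, -0.084, 0.162, -0.111], [0.022, -0.826, -0.564, 0.696], [0.0, 0.0, 0.0, 1.0]]
scene rod_head 0.74 [235. 162.] 153 167 216 268
scene mould_mouth 0.89 [226. 414.] 390 429 192 244
scene mould_mouth 0.59 [235. 361.] 338 376 200 253
scene mould_mouth 0.59 [194. 352.] 336 365 172 220
scene mould_mouth 0.57 [211. 298.] 283 314 179 229
scene tab_top 0.76 [267. 261.] 246 279 230 282
top [[-0.02, -0.987, 0.157, 0.272], [-1.0, 0.017, -0.02, 0.063], [0.017, -0.157, -0.987, 1.236], [0.0, 0.0, 0.0, 1.0]]
top mould_mouth 0.98 [257. 192.] 173 208 242 275
top mould_mouth 0.97 [213. 151.] 127 167 200 232
top mould_mouth 0.96 [251. 248.] 230 265 234 269
top mould_mouth 0.91 [209. 199.] 187 220 194 226
top tab_top 0.82 [154. 298.] 287 307 137 189
{'time_s': 0.4, 'qpos': array([ 1.08639942e+00,  2.99997065e-01,  1.52109685e+00, -1.24664636e-05,
        1.32070011e+00, -6.65985609e-02]), 'joint_vel': array([ 0.00121972, -0.00139565, -0.00180394, -0.00089493, -0.0018393 ,
       -0.00069663]), 'tau': array([ 6.07273250e-04, -5.31196010e+01, -3.52611601e+01,  7.08090956e-02,
        2.18871137e-02, -7.75882449e-05]), 'ee_pos': array([0.2231426 , 0.50264291, 0.20535131]), 'eef_rot': array([-3.14139092e+00, -1.35014696e-06,  2.72379739e+00]), 'force': array([ 0.00865558,  0.622671  , -0.75597376]), 'moment': array([ 0.00891277, -0.01980917, -0.00934643]), 'grip_force': 0.0, 'grip_width': 0.09336812278077032}
```

View pics/scene0.png

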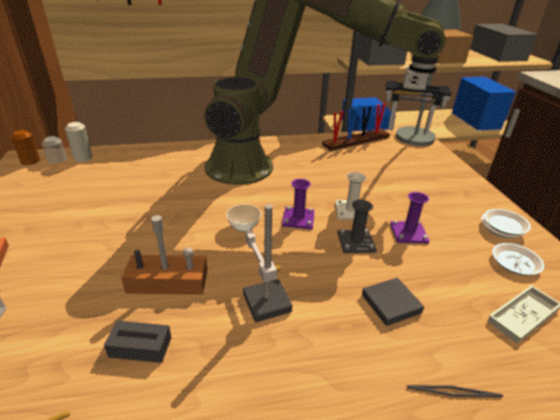

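View pics/top0.png

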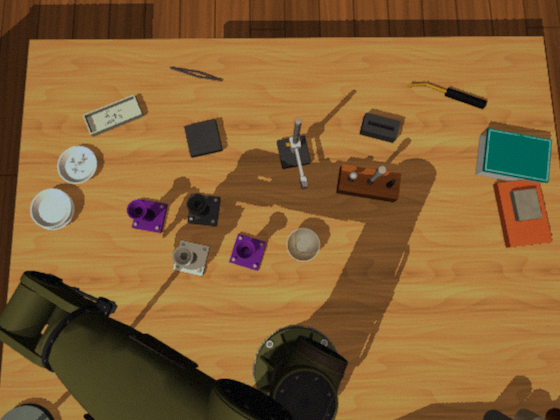

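The scene view shows one tall rod in the wooden stand (head about 158,222), with short punches at (138,258) and (188,258). The candidates for mould_mouth are dark (361,205), purple (301,184), purple (417,198) and white (355,178), so I choose the dark one. It is at about (199,204) in the top view. The gauge column is at (268,210–298), with the tab at its arm's free end near (251,238).

```bash
python3 - <<'E'
from h import *
P={n:ctrl.camera(n) for n in("scene","top")}
s=P["scene"]["color"][165:315,115:435]; t=P["top"]["color"][110:280,120:420]
a=cv2.resize(s,(800,375),interpolation=cv2.INTER_CUBIC)
cv2.imwrite("pics/c1.png",a)
cv2.imwrite("pics/c2.png",cv2.resize(t,(800,453),interpolation=cv2.INTER_CUBIC))
E
```

```text
(no output)
```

View pics/c1.png

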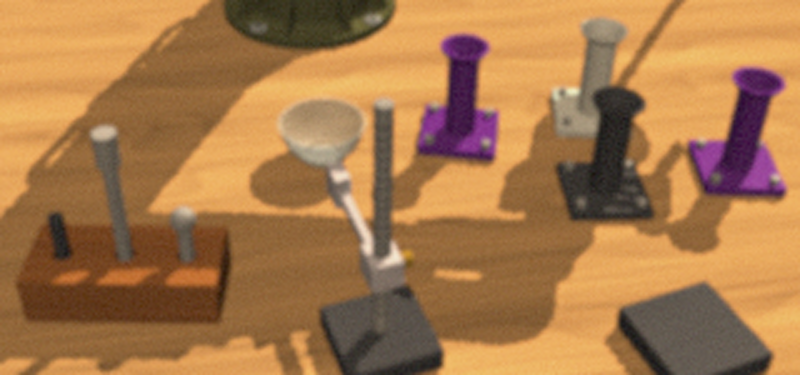

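View pics/c2.png

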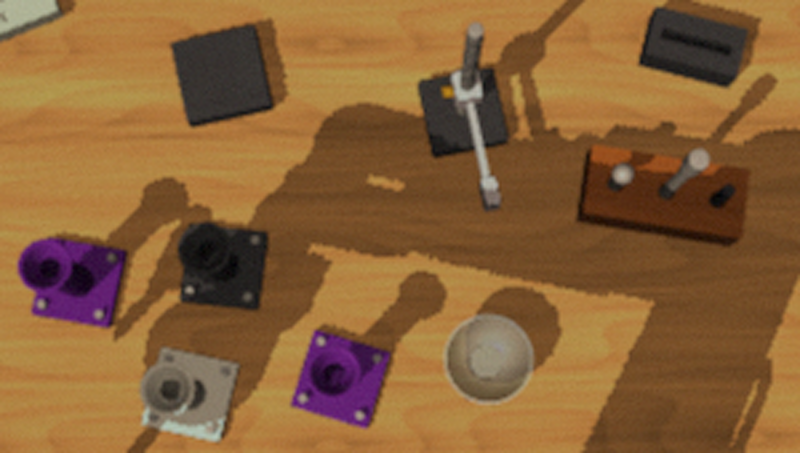

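The close crops confirm the choice. The rod is the tall one in the middle hole, with its top at scene (157,218) and top view (382,170). The dark mould's mouth is at scene (362,205) and top view (197,203). The tab is at scene (250,235) and top view (303,180).

```bash
cat >> h.py <<'E'
def tri(rays):
    A=np.zeros((3,3));b=np.zeros(3)
    for o,d in rays:
        M=np.eye(3)-np.outer(d,d);A+=M;b+=M@o
    X=np.linalg.solve(A,b);return X,[round(float(np.linalg.norm((np.eye(3)-np.outer(d,d))@(X-o))),4) for o,d in rays]
E
python3 - <<'E'
from h import *
s=ctrl.camera("scene");t=ctrl.camera("top")
for n,a,b,z in(("rod",(156.6,217.8),(382.1,169.6),.19),("mould",(362.2,205.4),(197.2,202.6),.125),("tab",(250.2,235),(303.4,180),.115),("column",(268.2,206.6),(298.1,121.2),.27)):
    print(n,tri([ray(s,a),ray(t,b)]),atz(s,a,z).round(3),atz(t,b,z).round(3))
E
```

```text
rod (array([ 0.54519187, -0.22786867,  0.18819806]), [0.0015, 0.0015]) [ 0.548 -0.226  0.19 ] [ 0.545 -0.229  0.19 ]
mould (array([0.47667322, 0.27297427, 0.12304952]), [0.0012, 0.0012]) [0.479 0.273 0.125] [0.476 0.271 0.125]
tab (array([ 0.53859033, -0.02487586,  0.11096412]), [0.0002, 0.0002]) [ 0.544 -0.025  0.115] [ 0.538 -0.025  0.115]
column (array([ 0.65251523, -0.00329832,  0.26685997]), [0.0007, 0.0007]) [ 0.657 -0.003  0.27 ] [ 0.651 -0.004  0.27 ]
```

Request:
move_arm(
  increments=[
    [1,0,0,-0.8,0,0,0],
    [1,-0.62,-0.565,-0.7,0,0,0],
    [1,-0.62,-0.565,0,0,0,0],
    [1,-0.62,-0.565,0,0,0,0],
    [1,-0.62,-0.565,0,0,0,0],
    [1,-0.62,-0.565,0,0,0,0],
    [1,-0.62,-0.565,0,0,0,0],
    [1,-0.62,-0.565,0,0,0,0],
    [1,-0.62,-0.565,0,0,0,0],
    [1,-0.62,-0.565,0,0,0,0],
    [1,-0.62,-0.565,0,0,0,0],
    [1,-0.62,-0.565,0,0,0,0],
    [1,-0.62,-0.565,0,0,0,0],
    [1,-0.62,-0.565,0,0,0,0],
    [1,-0.62,-0.565,0,0,0,0],
    [1,-0.62,-0.565,0,0,0,0],
    [1,-0.62,-0.565,0,0,0,0],
    [1,-0.62,-0.565,0,0,0,0],
    [1,-0.62,-0.565,0,0,0,0],
    [1,-0.62,-0.565,0,0,0,0],
  ],
  force=20,
)

```text
time_s: 2.6
ee_pos: [0.5427, -0.2254, 0.2775]
eef_rot: [3.142, 0.0, 2.724]
force: [0.1, 0.3, 0.7]
grip_width: 0.094
grip_force: 0.0
```

```bash
cat >> h.py <<'E'
from scipy.spatial.transform import Rotation as R
def wrist():
    o=ctrl.get_obs();p=ctrl.camera("wrist")
    T=np.eye(4);T[:3,:3]=R.from_euler("xyz",o["eef_rot"]).as_matrix();T[:3,3]=o["ee_pos"]
    return o,p,T@p["tool_from_camera"],T
E
python3 - <<'E'
from h import *
o,p,C,T=wrist()
cv2.imwrite("pics/w1.png",p["color"])
print(o["time_s"],o["ee_pos"],o["eef_rot"],C.round(3).tolist())
for r in ctrl.cut_out("rod_head",p)[:4]:
    ys,xs=np.where(r["mask"]);print(round(r["conf"],2),np.round(r["centre"]),xs.min(),xs.max(),ys.min(),ys.max())
print("pred top",proj(p,[.546,-.228,.19],C), "foot", proj(p,[.546,-.228,.05],C))
E
```

```text
2.6 [ 0.54270369 -0.22535306  0.27746418] [3.14153910e+00 1.33790281e-04 2.72367249e+00] [[0.406, 0.878, 0.255, 0.467], [0.914, -0.389, -0.113, -0.192], [-0.0, 0.279, -0.96, 0.456], [0.0, 0.0, 0.0, 1.0]]
0.57 [210. 284.] 264 291 178 235
pred top [278.90378982 224.04416349] foot [279.17430213 186.07743685]
```

View pics/w1.png

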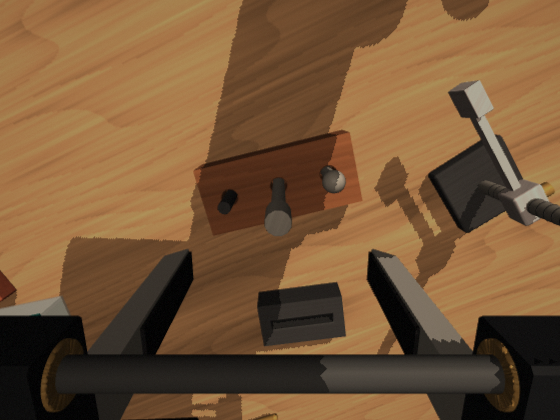

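The wrist view shows the rod's top at (278,224), which matches the prediction of (279,224). I descend and grip.

Request:
move_arm(
  increments=[
    [1,-0.08,-0.02,0.3,0,0,0],
    [1,0,0,0.5,0,0,0],
    [1,0,0,0.5,0,0,0],
    [1,0,0,0.5,0,0,0],
    [1,0,0,0.4,0,0,0],
    [1,0,0,0.28,0,0,0],
    [1,0,0,0,0,0,0],
    [0,0,0,0,0,0,0],
    [0,0,0,0,0,0,0],
    [0,0,0,0,0,0,0],
    [0,0,0,0,0,0,0],
    [0,0,0,0,0,0,0],
    [0,0,0,0,0,0,0],
    [0,0,0,0,0,0,0],
    [0,0,0,0,0,0,0],
  ],
  force=20,
)

```text
time_s: 4.2
ee_pos: [0.5455, -0.2262, 0.1535]
eef_rot: [-3.142, 0.0, 2.724]
force: [-0.7, -0.2, -0.4]
grip_width: 0.0337
grip_force: 0.0
```

Request:
move_arm(
  increments=[
    [0,0,0,0,0,0,0],
    [0,0,0,0,0,0,0],
    [0,0,0,0,0,0,0],
    [0,0,0,0,0,0,0],
    [0,0,0,0,0,0,0],
  ],
  force=25,
)

```text
time_s: 4.7
ee_pos: [0.5455, -0.2261, 0.1534]
eef_rot: [3.142, -0.0, 2.724]
force: [0.2, -0.1, -0.3]
grip_width: 0.0215
grip_force: 25.0
```

Request:
move_arm(
  increments=[
    [0,0,0,-0.3,0,0,0],
    [0,0,0,-0.6,0,0,0],
    [0,0,0,-0.8,0,0,0],
    [0,0,0,-0.8,0,0,0],
    [0,0,0,-0.6,0,0,0],
    [0,0,0,-0.3,0,0,0],
  ],
)

```text
time_s: 5.3
ee_pos: [0.5458, -0.2263, 0.3265]
eef_rot: [-3.141, 0.003, 2.724]
force: [-0.3, -0.0, -1.7]
grip_width: 0.0215
grip_force: 25.0
```

Request:
move_arm(
  increments=[
    [0,0.15,0.24,0,0,0,0],
    [0,0.3,0.49,0,0,0,0],
    [0,0.33,0.534,0,0,0,0],
    [0,0.33,0.534,0,0,0,0],
    [0,0.33,0.534,0,0,0,0],
    [0,0.33,0.534,0,0,0,0],
    [0,0.33,0.534,0,0,0,0],
    [0,0.33,0.534,0,0,0,0],
    [0,0.33,0.534,0,0,0,0],
    [0,0.33,0.534,0,0,0,0],
    [0,0.33,0.534,0,0,0,0],
    [0,0.33,0.534,0,0,0,0],
    [0,0.33,0.534,0,0,0,0],
    [0,0.33,0.534,0,0,0,0],
    [0,0.33,0.534,0,0,0,0],
    [0,0.3,0.49,0,0,0,0],
    [0,0.15,0.24,0,0,0,0],
    [0,0,0,0,0,0,0],
  ],
)

```text
time_s: 7.1
ee_pos: [0.4779, 0.2643, 0.3223]
eef_rot: [-3.14, -0.001, 2.726]
force: [0.1, -1.2, -1.7]
grip_width: 0.0212
grip_force: 25.0
```

```bash
python3 - <<'E'
from h import *
o,p,C,T=wrist()
print(o["time_s"],o["ee_pos"],o["eef_rot"],o["force"],o["grip_width"])
for r in ctrl.cut_out("mould_mouth",p)[:4]:
    ys,xs=np.where(r["mask"]);print(round(r["conf"],2),np.round(r["centre"]),xs.min(),xs.max(),ys.min(),ys.max())
print("pred mouth",proj(p,[.477,.272,.125],C),"foot",proj(p,o["ee_pos"]-[0,0,.1435],C))
s=ctrl.camera("scene")
print("scene",proj(s,[.477,.272,.125]),proj(s,o["ee_pos"]-[0,0,.1435]))
a=cv2.resize(p["color"][:330,130:430],(545,600),interpolation=cv2.INTER_CUBIC)
b=cv2.resize(s["color"][120:270,330:450],(250,312),interpolation=cv2.INTER_CUBIC)
im=np.zeros((600,795,3),np.uint8);im[:,:545]=a;im[:312,545:]=b
cv2.imwrite("pics/w2.png",im)
E
```

```text
7.1 [0.47787953 0.26434101 0.3223007 ] [-3.14033715e+00 -1.19455315e-03  2.72605386e+00] [ 0.06393775 -1.15917133 -1.72612344] 0.021212730437818277
0.91 [162. 286.] 245 324 123 206
0.7 [111. 143.] 87 192 75 151
0.68 [102. 402.] 357 459 59 144
0.68 [ 44. 263.] 223 305 0 91
pred mouth [286.7106869  184.86831023] foot [280.4222664  201.05492563]
scene [361.5211938  204.92585886] [361.82401021 187.53487628]
```

View pics/w2.png

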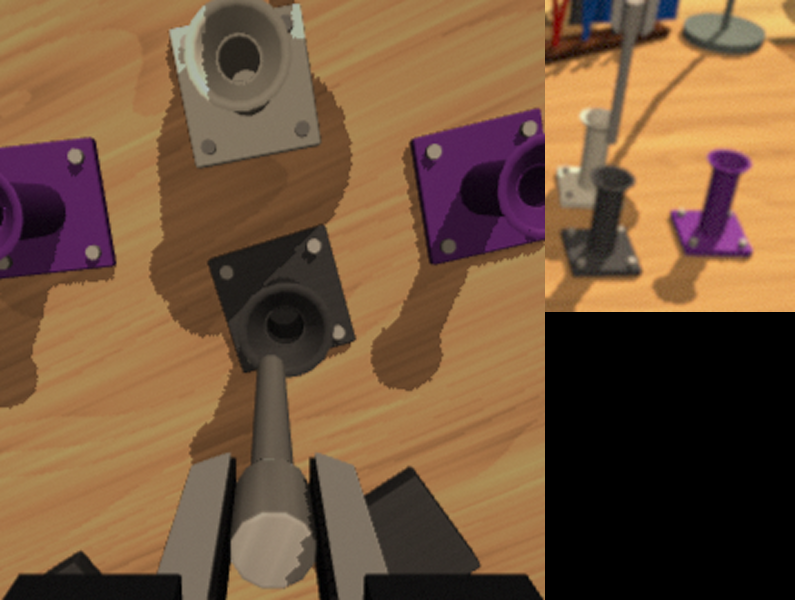

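The wrist view shows the rod held straight, with its foot at about (279,197). The dark mouth is centred at about (288,180). The foot is also where predicted in the scene view.

```bash
python3 - <<'E'
from h import *
o,p,C,T=wrist()
m=atz(p,(288.5,180),.125,C);print(m,o["ee_pos"])
d=T[:3,:3].T@(np.array([.477,.2725,.125])-o["ee_pos"]);print((d/.05).round(3)); 
d=T[:3,:3].T@(m-o["ee_pos"]);print((d/.05).round(3), T[:3,:3].round(3).tolist())
E
```

```text
[0.47435819 0.27371556 0.125     ] [0.47881865 0.26225318 0.32315309]
[0.116 0.175 3.963]
[0.174 0.175 3.963] [[-0.914, 0.406, -0.0], [0.406, 0.914, -0.0], [0.0, -0.001, -1.0]]
```

Request:
move_arm(
  increments=[
    [0,0.14,0.17,0,0,0,0],
    [0,0,0,0.3,0,0,0],
    [0,0,0,0.3,0,0,0],
    [0,0,0,0.3,0,0,0],
    [0,0,0,0,0,0,0],
    [0,0,0,0,0,0,0],
  ],
)

```text
time_s: 7.9
ee_pos: [0.4759, 0.2738, 0.279]
eef_rot: [3.141, 0.0, 2.723]
force: [-0.2, -1.2, -2.3]
grip_width: 0.0214
grip_force: 25.0
```

Request:
move_arm(
  increments=[
    [0,0,0,0.15,0,0,0],
    [0,0,0,0.15,0,0,0],
    [0,0,0,0.15,0,0,0],
    [0,0,0,0.15,0,0,0],
    [0,0,0,0.15,0,0,0],
    [0,0,0,0,0,0,0],
  ],
)

```text
time_s: 8.5
ee_pos: [0.4755, 0.2735, 0.2397]
eef_rot: [-3.14, -0.001, 2.724]
force: [-1.0, -0.1, -1.8]
grip_width: 0.0217
grip_force: 25.0
```

Request:
move_arm(
  increments=[
    [0,0,0,0.1,0,0,0],
    [0,0,0,0.1,0,0,0],
    [0,0,0,0.1,0,0,0],
    [0,0,0,0.1,0,0,0],
    [0,0,0,0,0,0,0],
  ],
  force=12,
)

```text
time_s: 9.0
ee_pos: [0.4756, 0.2736, 0.2202]
eef_rot: [-3.141, -0.001, 2.724]
force: [-0.2, -0.2, -2.2]
grip_width: 0.022
grip_force: 12.0
```

Request:
move_arm(
  increments=[
    [0,0,0,0.08,0,0,0],
    [0,0,0,0.08,0,0,0],
    [0,0,0,0,0,0,0],
  ],
)

```text
time_s: 9.3
ee_pos: [0.4757, 0.2736, 0.2124]
eef_rot: [-3.141, -0.001, 2.724]
force: [0.5, -0.3, -1.7]
grip_width: 0.0221
grip_force: 12.0
```

Request:
move_arm(
  increments=[
    [0,0,0,0.08,0,0,0],
    [0,0,0,0.08,0,0,0],
    [0,0,0,0,0,0,0],
  ],
)

```text
time_s: 9.6
ee_pos: [0.4756, 0.2736, 0.2043]
eef_rot: [-3.141, -0.001, 2.724]
force: [-0.8, -0.2, -2.2]
grip_width: 0.0216
grip_force: 12.0
```

Request:
move_arm(
  increments=[
    [0,0,0,0.08,0,0,0],
    [0,0,0,0.08,0,0,0],
    [0,0,0,0,0,0,0],
  ],
)

```text
time_s: 9.9
ee_pos: [0.4756, 0.2736, 0.1963]
eef_rot: [-3.141, -0.001, 2.724]
force: [-0.5, -0.4, -0.9]
grip_width: 0.0216
grip_force: 12.0
```

Request:
move_arm(
  increments=[
    [0,0,0,0.08,0,0,0],
    [0,0,0,0.08,0,0,0],
    [0,0,0,0,0,0,0],
  ],
)

```text
time_s: 10.2
ee_pos: [0.4761, 0.2737, 0.1891]
eef_rot: [3.141, 0.001, 2.724]
force: [-0.1, -1.1, 1.4]
grip_width: 0.0215
grip_force: 12.0
```

Request:
move_arm(
  increments=[
    [0,0,0,0.06,0,0,0],
    [0,0,0,0.06,0,0,0],
    [0,0,0,0,0,0,0],
  ],
)

```text
time_s: 10.5
ee_pos: [0.4768, 0.274, 0.1847]
eef_rot: [3.139, 0.003, 2.724]
force: [-0.4, -0.9, 12.2]
grip_width: 0.0217
grip_force: 12.0
```

Contact came at a TCP height of about 0.190, so the floor is about 78 mm below the rim, which is in range. I take off the preload and release.

Request:
move_arm(
  increments=[
    [0,0,0,-0.1,0,0,0],
    [0,0,0,0,0,0,0],
  ],
  force=5,
)

```text
time_s: 10.7
ee_pos: [0.4759, 0.2738, 0.1883]
eef_rot: [3.141, 0.0, 2.724]
force: [0.9, 0.4, -1.3]
grip_width: 0.0216
grip_force: 5.0
```

Request:
move_arm(
  increments=[
    [0.3,0,0,0,0,0,0],
    [0.5,0,0,0,0,0,0],
    [1,0,0,0,0,0,0],
    [1,0,0,0,0,0,0],
    [1,0,0,0,0,0,0],
    [1,0,0,0,0,0,0],
    [1,0,0,0,0,0,0],
    [1,0,0,0,0,0,0],
    [1,0,0,0,0,0,0],
    [1,0,0,0,0,0,0],
  ],
)

```text
time_s: 11.7
ee_pos: [0.4759, 0.2737, 0.188]
eef_rot: [3.142, 0.0, 2.724]
force: [0.1, -1.0, -0.3]
grip_width: 0.0933
grip_force: 0.0
```

```bash
python3 - <<'E'
from h import *
o,p,C,T=wrist();print(o["time_s"],o["ee_pos"],o["grip_width"],o["force"])
s=ctrl.camera("scene");t=ctrl.camera("top")
a=cv2.resize(p["color"],(448,336));b=cv2.resize(s["color"][140:260,320:440],(336,336),interpolation=cv2.INTER_CUBIC)
cv2.imwrite("pics/w3.png",np.hstack([a,b]))
for z in (.18,.2,.227,.24): print(z,proj(s,[.4765,.273,z]))
E
```

```text
11.7 [0.47585722 0.27370543 0.1880074 ] 0.09330707029903842 [ 0.14760725 -0.96502168 -0.34504524]
0.18 [364.98304405 186.57376201]
0.2 [366.18251749 179.66657155]
0.227 [367.8461168  170.08670349]
0.24 [368.66590522 165.36593641]
```

View pics/w3.png

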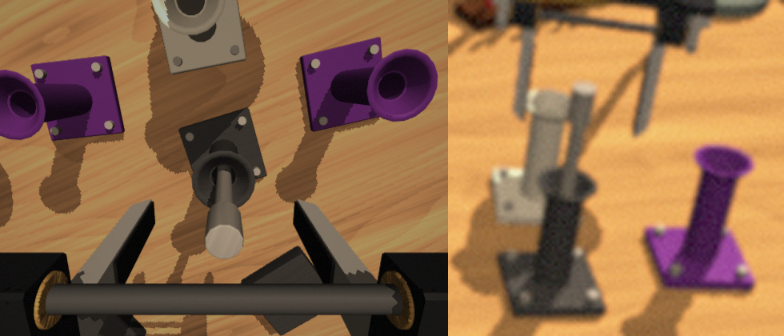

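The rod stands by itself in the dark mould, with its top at wrist (280,301) and scene (369,171). I retreat upward and go above the tab.

```bash
python3 - <<'E'
from h import *
o,p,C,T=wrist();s=ctrl.camera("scene")
print(tri([ray(s,(368.6,171.2)),ray(p,(280,301),C)]))
E
```

```text
(array([0.47591923, 0.27452996, 0.22362625]), [0.0011, 0.0011])
```

Request:
move_arm(
  increments=[
    [1,0,0,-0.3,0,0,0],
    [1,0,0,-0.6,0,0,0],
    [1,0,0,-0.7,0,0,0],
    [1,0,0,-0.7,0,0,0],
    [1,-0.3,-0.41,0,0,0,0],
    [1,-0.3,-0.41,0,0,0,0],
    [1,-0.3,-0.41,0,0,0,0],
    [1,-0.3,-0.41,0,0,0,0],
    [1,-0.3,-0.41,0,0,0,0],
    [1,-0.3,-0.41,0,0,0,0],
    [1,-0.3,-0.41,0,0,0,0],
    [1,-0.3,-0.41,0,0,0,0],
    [1,-0.3,-0.41,0,0,0,0],
    [1,-0.3,-0.41,0,0,0,0],
    [1,-0.3,-0.41,0,0,0,0],
    [1,-0.3,-0.41,0,0,0,0],
    [1,0,0,0,0,0,-0.12],
    [1,0,0,0,0,0,-0.12],
    [1,0,0,0,0,0,-0.12],
    [1,0,0,0,0,0,-0.12],
  ],
)

```text
time_s: 13.95
ee_pos: [0.5406, -0.0243, 0.303]
eef_rot: [3.142, 0.0, -3.075]
force: [-0.2, 0.1, 0.6]
grip_width: 0.0936
grip_force: 0.0
```

Request:
move_arm(
  increments=[
    [1,0,0,0,0,0,-0.12],
    [1,0,0,0,0,0,0],
    [1,0,0,0,0,0,0],
  ],
)

```text
time_s: 14.25
ee_pos: [0.5406, -0.0242, 0.303]
eef_rot: [3.142, -0.0, -2.963]
force: [-0.3, -0.4, -0.3]
grip_width: 0.0936
grip_force: 0.0
```

```bash
python3 - <<'E'
from h import *
o,p,C,T=wrist();print(o["time_s"],o["ee_pos"],o["eef_rot"])
for z in(.106,.112,.118): print(z,proj(p,[.539,-.025,z],C))
for r in ctrl.cut_out("tab_top",p)[:2]:
    ys,xs=np.where(r["mask"]);print(round(r["conf"],2),np.round(r["centre"]),xs.min(),xs.max(),ys.min(),ys.max())
s=ctrl.camera("scene");t=ctrl.camera("top")
a=p["color"][:380,60:500]
b=cv2.resize(s["color"][150:260,320:440],(360,330),interpolation=cv2.INTER_CUBIC)
im=np.zeros((380,800,3),np.uint8);im[:,:440]=a;im[:330,440:]=b
cv2.imwrite("pics/w4.png",im)
E
```

```text
14.25 [ 0.54055362 -0.024175    0.30296362] [ 3.14156848e+00 -4.55068404e-05 -2.96295442e+00]
0.106 [279.20896344 186.95402383]
0.112 [279.19962293 188.1705551 ]
0.118 [279.18999253 189.42484187]
0.78 [255. 278.] 266 303 164 301
```

View pics/w4.png

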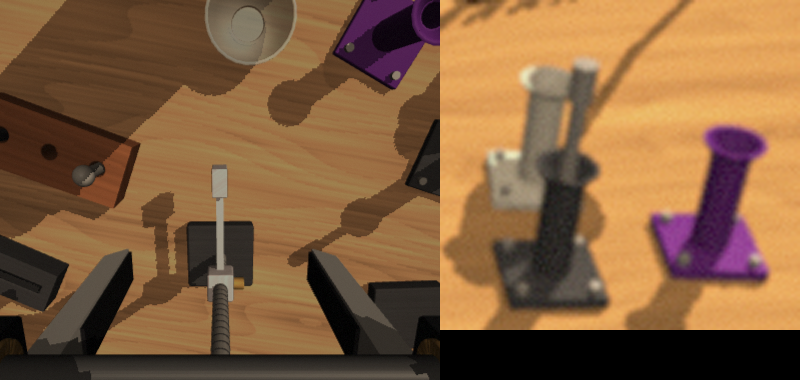

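The rod is still standing. The tab's top face is at wrist (279.5,183), aligned with the tool, and I compute the offset.

```bash
python3 - <<'E'
from h import *
o,p,C,T=wrist();s=ctrl.camera("scene")
print(tri([ray(s,(250.2,235)),ray(p,(279.5,183.5),C)]))
for z in(.108,.112):
    X=atz(p,(279.5,183.5),z,C);print(X,(T[:3,:3].T@(X-o["ee_pos"])/.05).round(3), 
      [proj(p,X+T[:3,:3]@np.array(v),C).round(1).tolist() for v in([.015,.008,0],[-.015,-.008,0])])
E
```

```text
(array([ 0.53495939, -0.02481844,  0.10802579]), [0.0006, 0.0006])
[ 0.53491256 -0.02541804  0.108     ] [ 0.116 -0.005  3.899] [[287.2, 169.3], [271.9, 197.4]]
[ 0.53410502 -0.02556206  0.112     ] [ 0.132 -0.005  3.819] [[287.3, 169.1], [271.9, 197.6]]
```

Request:
move_arm(
  increments=[
    [1,0.12,0,0.3,0,0,0],
    [1,0,0,0.6,0,0,0],
    [1,0,0,0.6,0,0,0],
    [1,0,0,0.6,0,0,0],
    [1,0,0,0.6,0,0,0],
    [1,0,0,0.6,0,0,0],
    [1,0,0,0.6,0,0,0],
    [1,0,0,0.48,0,0,0],
    [0,0,0,0,0,0,0],
    [0,0,0,0,0,0,0],
    [0,0,0,0,0,0,0],
    [0,0,0,0,0,0,0],
    [0,0,0,0,0,0,0],
    [0,0,0,0,0,0,0],
    [0,0,0,0,0,0,0],
    [0,0,0,0,0,0,0],
    [0,0,0,0,0,0,0],
    [0,0,0,0,0,0,0],
    [0,0,0,0,0,0,0],
    [0,0,0,0,0,0,0],
  ],
  force=25,
)

```text
time_s: 16.55
ee_pos: [0.5348, -0.0257, 0.084]
eef_rot: [-3.141, 0.0, -2.959]
force: [0.8, -5.8, -0.3]
grip_width: 0.0159
grip_force: 25.0
```

Request:
move_arm(
  increments=[
    [0,0,0,0,0,0,0],
    [0,0,0,0,0,0,0],
  ],
)

```text
time_s: 16.75
ee_pos: [0.5347, -0.0257, 0.084]
eef_rot: [-3.141, 0.0, -2.959]
force: [1.0, -5.1, -1.1]
grip_width: 0.016
grip_force: 25.0
```

Request:
move_arm(
  increments=[
    [0,0,0,-0.1,0,0,0],
    [0,0,0,-0.2,0,0,0],
    [0,0,0,-0.3,0,0,0],
    [0,0,0,-0.3,0,0,0],
    [0,0,0,-0.3,0,0,0],
    [0,0,0,-0.3,0,0,0],
    [0,0,0,-0.3,0,0,0],
    [0,0,0,-0.3,0,0,0],
    [0,0,0,-0.2,0,0,0],
    [0,0,0,0,0,0,0],
    [0,0,0,0,0,0,0],
  ],
)

```text
time_s: 17.85
ee_pos: [0.5347, -0.0257, 0.1994]
eef_rot: [-3.141, 0.001, -2.96]
force: [-0.2, -4.6, 2.9]
grip_width: 0.0155
grip_force: 25.0
```

```bash
python3 - <<'E'
from h import *
o,p,C,T=wrist();s=ctrl.camera("scene");t=ctrl.camera("top");print(o["time_s"],o["ee_pos"],o["grip_width"])
a=cv2.resize(p["color"][100:400,130:430],(400,400),interpolation=cv2.INTER_CUBIC)
b=cv2.resize(s["color"][130:230,200:300],(400,400),interpolation=cv2.INTER_CUBIC)
cv2.imwrite("pics/w5.png",np.hstack([a,b]))
for z in(.22,.226): X=o["ee_pos"].copy();X[2]=z;print(proj(p,X,C),proj(s,X),[proj(p,X+T[:3,:3]@np.array(v),C).round(1).tolist() for v in([.015,.008,0],[-.015,-.008,0])])
E
```

```text
17.85 [ 0.53474514 -0.02568513  0.1994424 ] 0.015514962200010064
[279.54531189 285.74515347] [248.79234084 195.10608379] [[296.6, 256.8], [263.3, 313.3]]
[279.52434704 291.84712075] [248.74756186 192.80551954] [[297.2, 262.1], [262.7, 320.2]]
```

View pics/w5.png

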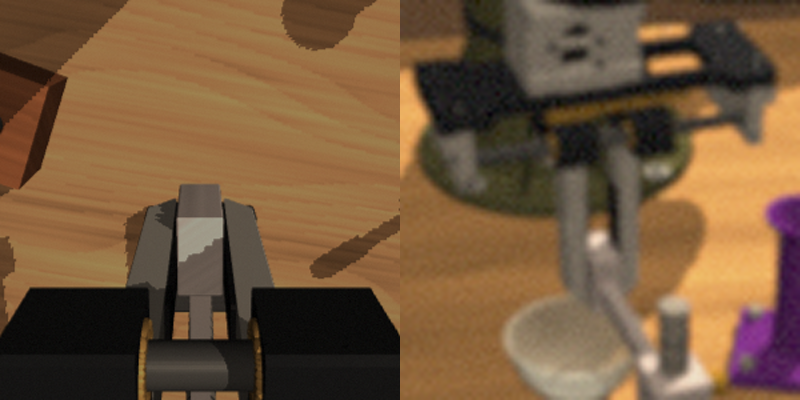

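The tab's top face spans wrist rows 262–322, which matches the prediction for z ≈ 0.226. I release and retreat.

Request:
move_arm(
  increments=[
    [0.3,0,0,0,0,0,0],
    [1,0,0,0,0,0,0],
    [1,0,0,0,0,0,0],
    [1,0,0,0,0,0,0],
    [1,0,0,0,0,0,0],
    [1,0,0,0,0,0,0],
    [1,0,0,0,0,0,0],
    [1,0,0,0,0,0,0],
    [1,0,0,-0.3,0,0,0],
    [1,0,0,-0.6,0,0,0],
    [1,0,0,-0.6,0,0,0],
    [1,0,0,-0.6,0,0,0],
    [1,0,0,-0.3,0,0,0],
    [1,0,0,0,0,0,0],
    [1,0,0,0,0,0,0],
  ],
)

```text
time_s: 19.5
ee_pos: [0.5345, -0.0253, 0.3181]
eef_rot: [3.141, -0.001, -2.959]
force: [-0.3, -0.2, -0.2]
grip_width: 0.0937
grip_force: 0.0
```

```bash
python3 - <<'E'
from h import *
o,p,C,T=wrist();s=ctrl.camera("scene");t=ctrl.camera("top");print(o["time_s"],o["ee_pos"],o["grip_width"])
a=cv2.resize(p["color"][100:400,130:430],(400,400),interpolation=cv2.INTER_CUBIC)
b=cv2.resize(s["color"][140:240,230:390],(400,250),interpolation=cv2.INTER_CUBIC)
im=np.zeros((400,800,3),np.uint8);im[:,:400]=a;im[:250,400:]=b
cv2.imwrite("pics/w6.png",im)
for z in(.22,.226,.232): X=np.array([.5347,-.0257,z]);print(proj(s,X),proj(p,X,C),[proj(p,X+T[:3,:3]@np.array(v),C).round(1).tolist() for v in([.015,.008,0],[-.015,-.008,0])])
E
```

```text
19.5 [ 0.5345259  -0.02525475  0.31813651] 0.09374042705776013
[248.78305497 195.09564016] [279.06597387 215.40818028] [[289.3, 197.1], [269.1, 233.2]]
[248.73824178 192.79512539] [279.05195516 217.60595859] [[289.5, 198.9], [268.9, 235.8]]
[248.69308011 190.47672154] [279.03735294 219.89521551] [[289.7, 200.8], [268.7, 238.4]]
```

View pics/w6.png

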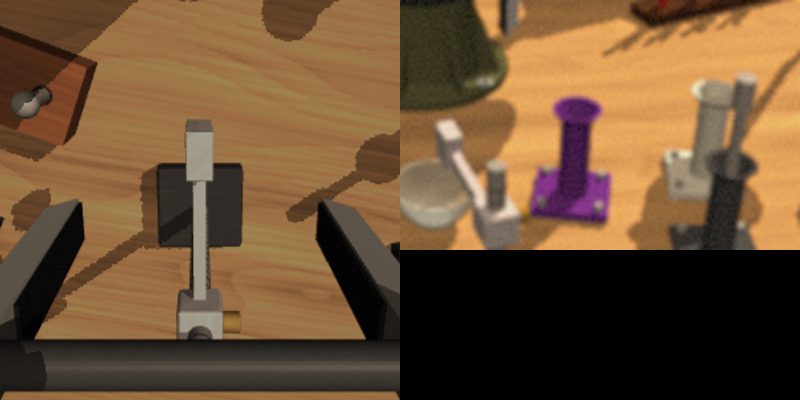

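```bash
python3 - <<'E'
from h import *
s=ctrl.camera("scene")
def topface(c,yaw,hx,hy,z,rnd):
    if rnd: pts=[[hx*np.cos(a),hx*np.sin(a),0] for a in np.linspace(0,6.28,40)]
    else: pts=[[i*hx,j*hy,0] for i in(-1,1) for j in(-1,1)]
    Rz=R.from_euler("z",yaw).as_matrix()
    return min(proj(s,np.array([c[0],c[1],z])+Rz@np.array(q))[1] for q in pts)
print("initial rod .19 ->",topface((.546,-.228),0,.011,0,.19,1),"seen 216; tab .11 ->",topface((.535,-.0255),.18,.015,.008,.11,0),"seen 230")
for z in(.22,.226,.232): print(z,topface((.476,.2745),0,.011,0,z,1),topface((.5347,-.0257),.18,.015,.008,z,0))
for n,lo,hi in(("rod_head",340,400),("tab_top",230,270)):
    for r in ctrl.cut_out(n,s)[:3]:
        ys,xs=np.where(r["mask"]);print(n,round(r["conf"],2),xs.min(),xs.max(),ys.min(),ys.max())
g=cv2.cvtColor(s["color"],cv2.COLOR_BGR2GRAY)
print(g[163:182,366:371].mean(1).round().tolist());print(g[182:202,247:251].mean(1).round().tolist())
E
```

```text
initial rod .19 -> 214.26087964882907 seen 216; tab .11 -> 230.03119198807133 seen 230
0.22 170.25366322911452 191.03498724391724
0.226 168.11452643083854 188.75514975942497
0.232 165.9605494378698 186.4578636988578
[182.0, 183.0, 182.0, 181.0, 178.0, 177.0, 182.0, 186.0, 184.0, 165.0, 129.0, 98.0, 86.0, 88.0, 90.0, 91.0, 89.0, 91.0, 92.0]
[55.0, 74.0, 94.0, 103.0, 107.0, 133.0, 180.0, 213.0, 218.0, 218.0, 215.0, 211.0, 199.0, 170.0, 125.0, 101.0, 100.0, 99.0, 100.0, 102.0]
```

The edges in the scene view give the rod's top at about 0.226 and the tab's top at about 0.228, well within 12 mm. I hand in.

```bash
python3 -c "
from station import ctrl
print(ctrl.hand_in())"
```

```text
the job is handed in; nothing more can be done
None
```

The depth rod stands by itself on the bottom of the dark round mould, the gauge tab's top is at about 0.228 m against the rod's top at about 0.226 m, and the job was handed in at about 20 s; no verdict was returned.

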